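# Shut down the powder blaster and rack its pots

### The arm

A 6-joint arm with a two-finger parallel gripper is mounted at the origin on a cart in front of the work surface, level with it; the furniture and walls round the work are solid. World frame = base frame: x ahead of the robot, y to its left, z up, the work surface at z = 0. Lengths are in mm, angles in degrees, forces in N, time in s.
With the tool pointing down it reaches from about 325 to 925 mm from the base axis. Payload 3.1 kg.
Tool frame: the origin (TCP) lies at the very end of the fingers, on their centre line; the grasp point (between the pads) lies grasp_offset behind it (grasp_offset is the distance from the TCP to the grasp point, in mm); z points along the fingers, x is the direction in which the jaws open and shut, and the axes are right-handed (so a half turn about z gives the same grasp; the last joint's range is limited). The gripper opens to 85 mm and grips with 20 to 120 N. Pads are 22 mm wide; open, the fingers measure 114 mm over their backs; the gripper's body (76 mm by 85 mm) begins 54 mm behind the grasp point. The pads swing forward as they close: fully open they stand 13 mm farther back than shut.
Start: joints at [69.488, 12.427, 92.441, -0, 75.132, -6.429], TCP at [152.063, 606.231, 231.3] pointing down, gripper open.
Joint ranges: [-157.48, 157.48], [-44.54, 120.13], [17.64, 146.25], [-64.5, 244.5], [7.68, 150.69], [-147.95, 147.95]. Speed limits (degrees/s): [159.86, 159.86, 180, 180, 180, 180].

### API

Orientations are given as [roll, pitch, yaw] about the fixed x, y, z axes, in that order (R = Rz(yaw) Ry(pitch) Rx(roll)).
In Python, from station import * gives the robot as it stands. Calls block until the motion is done:
- goto(position, orientation): joint-space move of the TCP to a pose.
- move_l(position, attitude=None, speed=150): straight line of the TCP; attitude=None keeps the orientation; speed is the mean speed in mm/s.
- move_j(angles): joint-space move.
- grip(opening, squeeze=None): finger opening in mm; squeeze is the grip in N (None keeps the last); returns when the fingers have stopped.
- wait(seconds).
- solve_ik(position, orientation): joint angles nearest the present ones, or None.
- get_obs(): the state.
- get_image(name): name is "scene" or "top"; returns the picture (384x512x3 uint8, red, green, blue); there is no depth.
- get_calibration(name): a dict with "fx", "fy", "cx", "cy" (pixels), "R" (3x3) and "t" (3): a world point X has camera coordinates R X + t. Camera axes: x right, y down, z forward; pixel columns grow to the right and rows downward; lengths in mm; the calibration is good to about 2 mm. A picture is of the moment at which its call begins. get_calibration takes no time and is no camera call.
A pose or a line that the arm cannot do raises Unreachable and nothing moves.
- sign_off(): hands the job in, once; it reports no verdict.
Trained networks look in the newest picture that a camera, given by its name, has taken for a name from the list of things; names that differ only in an ending like _2 or _b are one class to them, and where a whole thing is asked for, a point or a joint stands for the part that bears it (a point fixed in the world has none). Each returns a list of dicts, best first, with "score" (0 to 1); they miss things now and then, are a little off and sometimes report something else, mostly with a low value. They report only what shows in the picture. A call takes as long as a camera call. They do not tell look-alikes from the thing itself.
- spot_in(name, camera): "extent" ([centre column, centre row, width, height] in pixels, round what is visible of it).
- regions_of(name, camera): "region" (384x512 bool, what is visible of it) and "extent" ([centre column, centre row, width, height] in pixels, round what is visible of it).
The state is a dict: "t": time; "joint_pos": joint angles; "qvel": joint speeds; "effort": joint torques, N m; "tcp_pos": TCP position; "ee_rot": TCP orientation; "wrist_force": force on the tool from outside, world axes, zero at the start; "moment": the same for the moment, N m; "grip_width": finger opening in mm.
Only numpy, scipy, OpenCV 4.12 (cv2) and the standard library are available. Lean on these libraries where they do the work, as an engineer would, in place of code of your own. Each camera call takes 0.05 s, during which the arm holds its last target. There are 200 camera calls.

### The job

Shut the powder blaster down: press its bleed pedal right down to the stop and keep it there for about a second before any pot comes off. Then free each pot still mounted on the blaster (press its release button fully in, turn the pot a quarter turn anticlockwise, lift it off), and slide every pot, including those already standing on the bench, upright along the lane of the queue rack, lifting the drop catch with the pot's own flange, until the catch has dropped behind the last one. Leave the bones, the chisel and the air pen beside the work where they are.

Things in the scene. Friction and masses are not known exactly. Their poses are not given: they have to be found in the camera images.
- console: powder blaster: low grey box, 190 x 390 mm, deck 46 mm above the bench, fixed. Origin on the bench under it, x to its back, y to its left. In its back row three round steel bayonet seats 105 mm apart, each with a black push button 100 mm in front of it (-x); at the left front the bleed pedal, behind it a gauge (top 100 mm above the bench).
- pedal (a joint): bleed pedal, rad: 0 up at rest, grows as it is pressed down, stop at 0.18; a spring brings it back up. Hinge along the console's y, 65 mm behind the pad point. About 4 N on the pad point starts it and 7 N takes it to its stop.
- pedal_pad (a point): top of the pedal's rubber pad (48 mm wide, pad 50 mm long) where to press straight down; it goes down 12 mm
- seat_a (a point): centre of the right seat's plate, 51 mm above the bench, where a mounted pot's underside stands. Claws at the console's +y and -y sides hold its lugs down while its bar lies along the console's y. It turns only anticlockwise (seen from above), about 95 degrees to a stop, and lifts free from about 60 degrees on.
- button_a (a joint): release button of the right seat, m: 0 out, stop at 0.014 pressed in. It stays in where it is left. Out, its two lock bolts bar the pot from turning; beyond 0.012 the pot can turn. About 4 N moves it. The button of an empty seat needs nothing.
- button_a_top (a point): centre of the top of that black button (22 mm dia), 61 mm above the bench when out; press straight down 14 mm
- seat_b (a point): centre of the middle seat's plate, 51 mm above the bench, where a mounted pot's underside stands. Claws at the console's +y and -y sides hold its lugs down while its bar lies along the console's y. It turns only anticlockwise (seen from above), about 95 degrees to a stop, and lifts free from about 60 degrees on.
- button_b (a joint): release button of the middle seat, m: 0 out, stop at 0.014 pressed in. It stays in where it is left. Out, its two lock bolts bar the pot from turning; beyond 0.012 the pot can turn. About 4 N moves it. The button of an empty seat needs nothing.
- button_b_top (a point): centre of the top of that black button (22 mm dia), 61 mm above the bench when out; press straight down 14 mm
- seat_c (a point): centre of the left seat's plate, 51 mm above the bench, where a mounted pot's underside stands. Claws at the console's +y and -y sides hold its lugs down while its bar lies along the console's y. It turns only anticlockwise (seen from above), about 95 degrees to a stop, and lifts free from about 60 degrees on.
- button_c (a joint): release button of the left seat, m: 0 out, stop at 0.014 pressed in. It stays in where it is left. Out, its two lock bolts bar the pot from turning; beyond 0.012 the pot can turn. About 4 N moves it. The button of an empty seat needs nothing.
- button_c_top (a point): centre of the top of that black button (22 mm dia), 61 mm above the bench when out; press straight down 14 mm
- pot_a_mid (a point): powder pot: metal jar 118 mm tall, 0.3 kg, with a wide round base flange and a black lid with an upright finger bar across it (54 long, 14 thick, 32 high, its top is the pot's top): grip the bar across its 14 mm from above. This point: on the pot's axis, 59 mm above its underside, z up the axis, x along the bar. Starts locked on the right seat, or absent.
- pot_b_mid (a point): pot like pot_a, same point and axes. Heights above its underside: two bayonet lugs 0-6 mm (62 mm over both, 24 wide, along x like the bar), neck 40 mm dia to 15, flange 68 mm dia 15-23, jar 44 mm dia to 74, lid 50 mm dia to 86, bar 86-118. Starts locked on the middle seat, or absent.
- pot_c_mid (a point): pot like pot_a, same point, axes and sizes. Starts locked on the left seat, or absent.
- pot_d_mid (a point): pot like pot_a, same point, axes and sizes. Starts standing loose on the bench between blaster and rack, or absent.
- pot_e_mid (a point): pot like pot_a, same point, axes and sizes. Starts standing loose on the bench between blaster and rack, or absent.
- rack: queue rack, fixed: straight aluminium lane, slippery plastic floor 14 mm above the bench. Origin on the bench, on the centre line under the catch tip; x runs along the lane from its open mouth (x = -0.113, 106 mm wide, narrowing to 74 mm at -0.05) to its closed end (0.355). Beyond x = 0.007 lips 45-48 mm above the bench, 56 mm apart, cover the flanges: pots enter only from the mouth. Five fit in line; each new one pushes the others deeper.
- catch (a joint): gravity catch, rad, 0 = down. Two arms along the walls (52 mm gap, the jar passes between), hinged outside the walls 45 mm before the tip, 40 mm above the bench, sloping down to the tip 27 mm above it. A pot pushed along +x lifts them with its flange to about 0.3; once its axis is past x = 0.026 they fall back to 0 behind it (0.034 is a good place to let go). Nothing of the rack is higher than 57 mm.
- lane_mouth (a point): on the lane's floor, centre line, 78 mm before the catch tip: place to set a pot down before pushing it in
- toe_bone: small pale toe bone, 80 mm, bystander, to be left where it is
- chisel_1: the chisel, bystander, to be left where it is
- air_scribe_1: the air pen, bystander, to be left where it is
- rib_piece: long pale rib bone, 260 mm, bystander, to be left where it is
There are look-alikes about, which are no part of the job. Leave any orange or turquoise look-alike of the part that bears pot_c_mid alone.

How it is judged:
By the outcome, as a careful person would: the job done as asked, in the order asked, and still so for the second after the job is handed in, with the robot touching nothing.
Of pot_a, pot_b, pot_c only 2 to 3 are there at a start; the rules pass over those that are not, and their reading is None.
Of pot_d, pot_e only 1 to 2 are there at a start; the rules pass over those that are not, and their reading is None.
At some moment in a run one of pot_d, pot_e may be knocked a few centimetres aside while the robot is not near it.
Once in a run the grip may slacken for a moment while it holds something.
It also fails if it takes over 210 s, if anything falls off the work surface, if the arm or the gripper's body presses on something with over 40 N, if the wrist force passes 120 N, or if a joint passes its speed limit or range.

## Working session

There is one attempt and no reset: what is moved stays moved. The work goes in short steps, each a Python script; the robot and the scene stay as the last script left them, time stands still between calls to the robot, and variables do not carry over. Pictures are saved under pics/ and viewed, about 12 in all and at most 16, crops included, and the job is handed in when it is done.

```bash
ls; mkdir -p pics; python3 - <<'E'
from station import *
import cv2
for n in ("scene","top"):
    im=get_image(n); cv2.imwrite(f"pics/{n}0.png",im[:,:,::-1]); 
    c=get_calibration(n); print(n,c)
    for k in ("console","pedal","pot_c_mid","rack","catch","button_a","rib_piece","toe_bone","chisel_1","air_scribe_1"):
        print(k,[(round(d["score"],2),[round(float(v)) for v in d["extent"]]) for d in spot_in(k,n)])
print(get_obs())
E
```

```text
pics
scene {'fx': 351.43907892012606, 'fy': 351.43907892012606, 'cx': 255.6574619957699, 'cy': 189.0778940106348, 'R': array([[ 0.8431959 , -0.53738043,  0.0155865 ],
       [-0.40867905, -0.65955005, -0.63085273],
       [ 0.34928799,  0.52556256, -0.77574602]]), 't': array([-488.21918764,  297.408286  ,  979.22000071])}
console [(0.56, [227, 176, 97, 105])]
pedal [(0.65, [229, 175, 95, 106]), (0.61, [199, 142, 25, 15]), (0.41, [296, 312, 31, 39]), (0.22, [299, 238, 23, 31])]
pot_c_mid [(0.7, [310, 167, 20, 30]), (0.59, [225, 141, 20, 31]), (0.55, [153, 145, 22, 30]), (0.53, [331, 288, 142, 126]), (0.24, [199, 141, 25, 14])]
rack [(0.67, [227, 178, 95, 108]), (0.63, [331, 288, 141, 124]), (0.41, [244, 202, 39, 15])]
catch [(0.53, [332, 289, 146, 125]), (0.46, [296, 309, 34, 36])]
button_a []
rib_piece [(0.63, [282, 175, 19, 56]), (0.38, [331, 289, 146, 126])]
toe_bone [(0.58, [322, 224, 28, 15])]
chisel_1 [(0.64, [339, 350, 53, 48])]
air_scribe_1 []
top {'fx': 364.23309062854906, 'fy': 364.23309062854906, 'cx': 254.92378843753795, 'cy': 194.03492325001181, 'R': array([[ 0.01602919, 
[... 650 characters left out ...]
1 [(0.71, [393, 223, 7, 55])]
air_scribe_1 []
{'t': 1.1, 'joint_pos': array([ 6.94894556e+01,  1.24275675e+01,  9.24414565e+01,  8.87579187e-04,
        7.51326184e+01, -6.42774436e+00]), 'qvel': array([ 0.02610783, -0.08084591, -0.05210675, -0.02699281,  0.03579572,
        0.06370182]), 'effort': array([-4.49864035e-05, -3.96887934e+01, -3.04261422e+01, -9.92879473e-05,
        5.98173483e-04,  4.95696199e-06]), 'tcp_pos': array([152.04409076, 606.22860083, 231.29495795]), 'ee_rot': array([-1.79998964e+02,  1.53611649e-03,  7.59169722e+01]), 'wrist_force': array([0.31606184, 0.80509458, 0.90643019]), 'moment': array([-0.02458529,  0.00245833,  0.01279885]), 'grip_width': 85.43593999822771}
```

```bash
python3 - <<'E'
import cv2
a=cv2.imread("pics/scene0.png");b=cv2.imread("pics/top0.png")
cv2.imwrite("pics/s1.png",cv2.resize(a[90:370,110:430],(800,700),interpolation=cv2.INTER_CUBIC)[:600]) 
cv2.imwrite("pics/t1.png",cv2.resize(b[100:300,120:420],(800,533),interpolation=cv2.INTER_CUBIC))
E
```

```text
(no output)
```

View pics/t1.png

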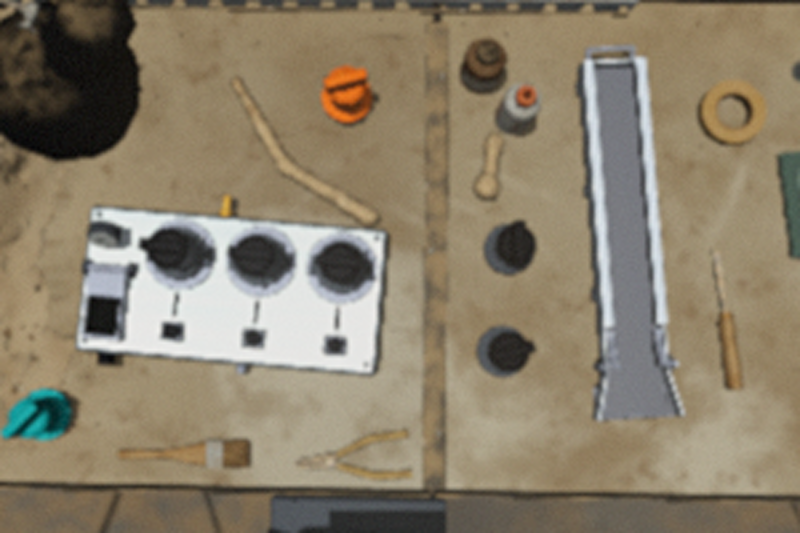

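View pics/s1.png

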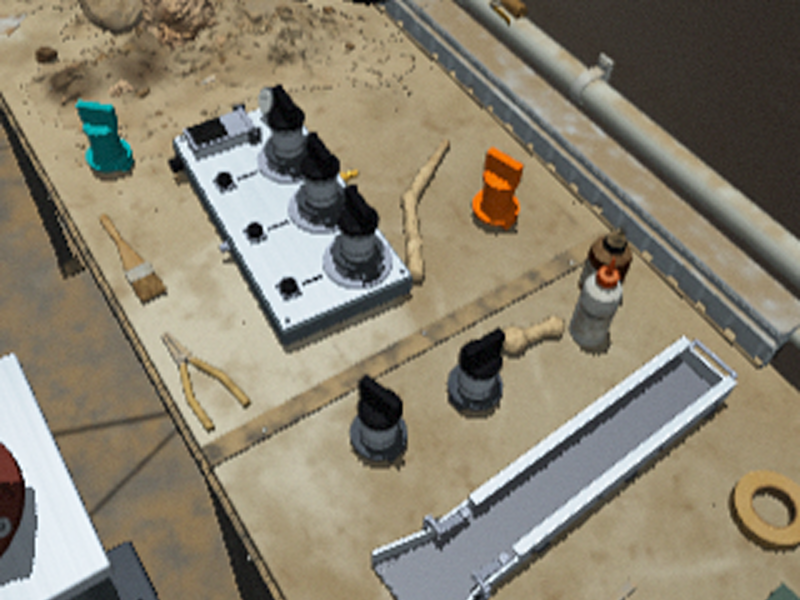

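The top view shows the white console with three black-barred pots on its seats, pedal and gauge at its left end. Two loose pots stand at crop (512,248) and (507,350). The rack runs from its mouth at (640,416) to its closed end at (610,50), and the orange and turquoise look-alikes stand apart. The scene view agrees.

```bash
cat > vis.py <<'E'
from station import *
import numpy as np, cv2
def ray(cam,u,v,z):
    c=get_calibration(cam); R=np.array(c["R"]);t=np.array(c["t"])
    d=R.T@np.array([(u-c["cx"])/c["fx"],(v-c["cy"])/c["fy"],1]); o=-R.T@t
    return o+d*(z-o[2])/d[2]
def proj(cam,X):
    c=get_calibration(cam); p=np.array(c["R"])@np.asarray(X,float)+c["t"]
    return np.array([c["fx"]*p[0]/p[2]+c["cx"],c["fy"]*p[1]/p[2]+c["cy"]])
def rectify(cam,im,z,x0,x1,y0,y1,s):   # rows: x falling, cols: y falling ; s px/mm
    W=[(x1,y1),(x1,y0),(x0,y0),(x0,y1)]
    src=np.float32([proj(cam,[x,y,z]) for x,y in W])
    w,h=int((y1-y0)*s),int((x1-x0)*s)
    return cv2.warpPerspective(im,cv2.getPerspectiveTransform(src,np.float32([(0,0),(w,0),(w,h),(0,h)])),(w,h),flags=cv2.INTER_CUBIC)
E
python3 - <<'E'
from vis import *
for cam in ("top","scene"):
    im=cv2.imread(f"pics/{cam}0.png")
    # console deck
    r=rectify(cam,im,46,380,680,-20,460,2); g=r.min(2)
    m=(g>150).astype(np.uint8); m=cv2.morphologyEx(m,cv2.MORPH_CLOSE,np.ones((5,5)))
    n,l,st,_=cv2.connectedComponentsWithStats(m); k=1+np.argmax(st[1:,4])
    cs,_=cv2.findContours((l==k).astype(np.uint8),cv2.RETR_EXTERNAL,cv2.CHAIN_APPROX_NONE)
    b=cv2.minAreaRect(max(cs,key=cv2.contourArea)); print(cam,"deck c",680-b[0][1]/2,460-b[0][0]/2,"size",np.array(b[1])/2,b[2])
    cv2.imwrite(f"pics/rc_{cam}.png",r)
    r=rectify(cam,im,48,340,900,-480,-220,2); cv2.imwrite(f"pics/rr_{cam}.png",r)
    # buttons
    r=rectify(cam,im,58,380,680,-20,460,2)
    g=r.max(2); m=(g<70).astype(np.uint8); n,l,st,ce=cv2.connectedComponentsWithStats(m)
    for i in range(1,n):
        if 250<st[i,4]<6000: print("  dark",680-ce[i,1]/2,460-ce[i,0]/2,st[i,4]/4)
t=cv2.imread("pics/rr_top.png");s=cv2.imread("pics/rr_scene.png")
cv2.imwrite("pics/rr.png",cv2.resize(np.vstack([cv2.rotate(t,0),cv2.rotate(s,0)]),(800,743)))
a=np.hstack([cv2.rotate(t,0)]); 
cv2.imwrite("pics/rr2.png",cv2.resize(np.vstack([cv2.rotate(t,0)[:, 400:],cv2.rotate(s,0)[:,400:]]),(600,867))[:600])
cv2.imwrite("pics/v1.png",cv2.resize(np.vstack([cv2.imread("pics/rc_top.png"),cv2.imread("pics/rc_scene.png")]),(480,600)))
both=np.vstack([cv2.rotate(t,0)[80:460],cv2.rotate(s,0)[80:460]])
cv2.imwrite("pics/v2.png",cv2.resize(both,(800,543)))
E
```

```text
top deck c 548.3027648925781 164.86187744140625 size [382.41223145 185.74786377] 4.07817268371582
  dark 621.7017543859649 322.85315139701106 384.75
  dark 568.3076923076923 289.9314381270903 74.75
  dark 493.39972776769514 236.23094373865698 275.5
  dark 486.22616407982264 132.09090909090907 225.5
  dark 478.6061349693251 27.675460122699405 203.75
  dark 457.381709039548 315.1970338983051 354.0
  dark 396.33794871794873 362.62256410256407 243.75
  dark 392.95862068965516 387.61288566243195 688.75
scene deck c 525.0496826171875 173.8968505859375 size [400.95571899 142.59352112] 5.7823920249938965
  dark 570.413407821229 290.6378026070763 402.75
  dark 493.520964360587 235.18055555555554 477.0
  dark 485.9845765563657 129.9545709478407 445.75
  dark 479.0692755156002 25.23109465891065 472.75
  dark 440.16922219124615 50.62573180931139 896.75
  dark 392.32917383821 332.7078313253012 290.5
```

View pics/v2.png

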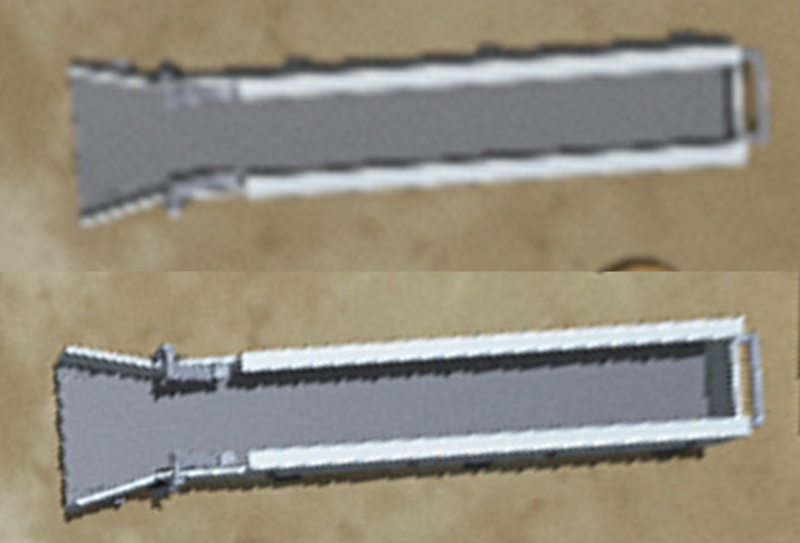

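View pics/v1.png

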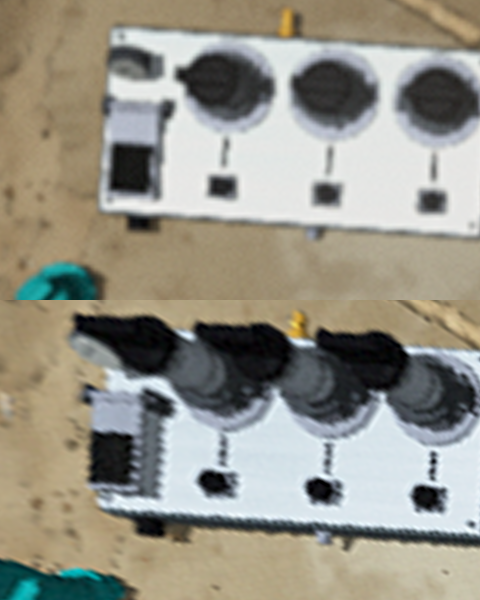

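Both rectified views agree. They show the rack slot between white lips (top view, u=245 to 740, near v=138 and 106), with the lips starting at about u=243. The console has its pedal pad at (131,167) and its buttons at (222,186), (327,194) and (432,201).

```bash
python3 - <<'E'
from vis import *
for cam in ("top","scene"):
    im=cv2.imread(f"pics/{cam}0.png")
    r=rectify(cam,im,48,340,900,-480,-220,2).min(2).astype(float)
    P=[];w=[]
    for x in range(530,820,10):
        row=r[int((900-x)*2)-4:int((900-x)*2)+5].mean(0)
        b=np.where(row>160)[0]
        if len(b)<10: continue
        gaps=np.diff(b); k=np.argmax(gaps)
        inn=(b[k]+b[k+1])/2; out=(b[0]+b[-1])/2
        P.append((x,-220-inn/2,-220-out/2)); w.append((gaps[k]/2,(b[-1]-b[0])/2))
    P=np.array(P); print(cam,np.median(w,0))
    for j in (1,2):
        f=np.polyfit(P[:,0],P[:,j],1); print(" yaw",np.degrees(np.arctan(f[0])),"y(500)",np.polyval(f,500),"y(420)",np.polyval(f,420),"res",np.std(P[:,j]-np.polyval(f,P[:,0])))
    # lip start
    for y in (-325,-391):
        c=r[:,int((-220-y)*2)-4:int((-220-y)*2)+5].mean(1); xs=900-np.where(c>150)[0]/2; print("  lip x",y,xs.min(),xs.max())
    # pedal pad
    for z in (46,56,66):
        rr=rectify(cam,im,z,440,600,270,430,2); m=(rr.max(2)<60).astype(np.uint8); n,l,st,ce=cv2.connectedComponentsWithStats(m)
        print("  pad",z,[(round(600-ce[i,1]/2,1),round(430-ce[i,0]/2,1),st[i,2:]/2) for i in range(1,n) if st[i,4]>2500])
# pots: triangulate using network regions
from scipy.optimize import least_squares
for cam in ("top","scene"):
    get_image(cam)
    for d in regions_of("pot_d_mid",cam)[:9]:
        ys,xs=np.where(d["region"]); u,v=xs.mean(),ys.mean()
        print(cam,round(d["score"],2),len(xs),(round(u,1),round(v,1)),ray(cam,u,v,59).round(1))
E
```

```text
top [57.  81.5]
 yaw 4.0027685934933555 y(500) -358.2751231527094 y(420) -363.87315270935966 res 0.29080524672656005
 yaw 3.97116951071136 y(500) -358.18953201970436 y(420) -363.7432266009851 res 0.2629582881780995
  lip x -325 492.5 860.0
  lip x -391 476.5 643.5
  pad 46 [(np.float64(511.8), np.float64(329.5), array([  41. ,   47.5, 3258.5]))]
  pad 56 [(np.float64(511.5), np.float64(326.8), array([  40.5,   47. , 3207.5]))]
  pad 66 [(np.float64(511.3), np.float64(324.0), array([  41. ,   46.5, 3155. ]))]
scene [56.5 82.5]
 yaw 3.9817028081088948 y(500) -358.0916256157635 y(420) -363.66009852216746 res 0.20999324570338598
 yaw 4.004875112510398 y(500) -357.9365763546799 y(420) -363.5375615763548 res 0.20047241217047154
  lip x -325 436.5 872.5
  lip x -391 495.5 625.0
  pad 46 [(np.float64(522.0), np.float64(348.7), array([  46. ,   52. , 3923.5])), (np.float64(455.9), np.float64(304.5), array([  65.5,   22. , 1470.5]))]
  pad 56 [(np.float64(518.4), np.float64(338.4), array([  45.5,   51.5, 3836.5])), (np.float64(452.8), np.float64(297.2), array([  55.5,   22. , 1324. ]))]
  pad 66 [(np.float64(514.8), np.float64(328.2), array([  45. ,   51. , 3748.5]))]
top 0.7 279 (np.float64(307.6), np.float64(232.0)) [ 472.3 -183.6   59. ]
scene 0.73 539 (np.float64(261.2), np.float64(259.6)) [ 469.6 -198.8   59. ]
scene 0.17 535 (np.float64(301.0), np.float64(238.9)) [ 606.5 -204.4   59. ]
```

```bash
cat > h.py <<'E'
from vis import *
import station
yawC,yawR=-4.07,4.0
u=lambda a:np.array([np.cos(np.radians(a)),np.sin(np.radians(a))])
cx,cy=u(yawC),u(yawC+90)
btn={k:np.array([486.1,131.5])+cy*105*i for k,i in zip("abc",(-1,0,1))}
seat={k:b+cx*100 for k,b in btn.items()}
R0=np.array([503.,-357.9]); rx,ry=u(yawR),u(yawR+90)
def lane(x,y=0): return R0+rx*x+ry*y
def F(): return np.array(get_obs()["wrist_force"])
def T(): return get_obs()["t"]
def down(xy,z0,zmin,fmax,step=1.5,yaw=yawC):
    z=z0; f0=F()[2]
    while z>zmin:
        z-=step; move_l([*xy,z],[180,0,yaw],40)
        f=F()[2]-f0; 
        if abs(f)>fmax: break
    return z,f
E
python3 - <<'E'
from h import *
print("go",getattr(station,"grasp_offset",None),seat,btn)
grip(0)
p=[512,322.7]
goto([*p,120],[180,0,yawC]); move_l([*p,76])
f0=F()[2]
for z in np.arange(74,52,-1.5):
    move_l([*p,z],None,60); f=F()[2]-f0; print(z,round(f,1),end="; ")
    if abs(f)>14: break
t0=T(); wait(1.5); print("held",T()-t0,get_obs()["tcp_pos"],F()-f0)
move_l([*p,120])
for k in "cba":
    goto([*btn[k],90],[180,0,yawC]); move_l([*btn[k],63]); print(k,down(btn[k],63,44,14),get_obs()["tcp_pos"].round(1)); move_l([*btn[k],90])
goto([*lane(-0.0,260),300],[180,0,yawR]) if 0 else goto([350,200,300],[180,0,yawC])
print(T()); grip(60)
E
```

```text
go 18.700000000000003 {'a': array([578.39541476,  19.66728379]), 'b': array([585.84780822, 124.40248242]), 'c': array([593.30020167, 229.13768105])} {'a': array([478.64760654,  26.76480137]), 'b': array([486.1, 131.5]), 'c': array([493.55239346, 236.23519863])}
74.0 -0.8; 72.5 0.3; 71.0 0.2; 69.5 4.5; 68.0 4.8; 66.5 5.7; 65.0 6.2; 63.5 6.6; 62.0 6.3; 60.5 8.3; 59.0 10.3; 57.5 17.3; held 1.5 [512.54292038 322.86054244  60.72702996] [-6.91940343 -3.73192268 16.54168685]
c (45.0, np.float64(17.265489682564947)) [493.8 236.3  47.4]
b (45.0, np.float64(18.81522124859933)) [486.3 131.5  47.4]
a (45.0, np.float64(19.698900525539365)) [478.8  26.8  47.4]
23.2583
```

```bash
cat > pots.py <<'E'
from h import *
from scipy.optimize import minimize
S=8
def sil(cam,x,y,yaw,z0,org,sz):
    m=np.zeros((sz[1]*S,sz[0]*S),np.uint8); c,s=u(yaw)
    an=np.linspace(0,2*np.pi,24,endpoint=False)
    lid=[(x+25*np.cos(a),y+25*np.sin(a),z0+h) for a in an for h in (74,86)]
    bar=[(x+c*a-s*b,y+s*a+c*b,z0+h) for a in(-27,27) for b in(-7,7) for h in (86,118)]
    for P in (lid,bar):
        q=np.float32([(proj(cam,p)-org+0.5)*S for p in P]); cv2.fillConvexPoly(m,cv2.convexHull(q).astype(np.int32),1)
    return cv2.resize(m.astype(np.float32),tuple(sz),interpolation=cv2.INTER_AREA)
def fit(ims,x,y,z0=0,yaws=range(0,180,15),thr=(45,85)):
    data=[]
    for cam,im in ims.items():
        p=proj(cam,[x,y,z0+95]).astype(int); org=p-18
        g=im[org[1]:org[1]+36,org[0]:org[0]+36].max(2).astype(np.float32)
        data.append((cam,org,np.clip((thr[1]-g)/(thr[1]-thr[0]),0,1)))
    def cost(v): return sum(np.abs(sil(c,v[0],v[1],v[2],z0,o,(36,36))-m).sum() for c,o,m in data)
    best=None
    for a in yaws:
        r=minimize(cost,[x,y,a],method="Nelder-Mead",options=dict(initial_simplex=[[x,y,a],[x+8,y,a],[x,y+8,a],[x,y,a+12]],xatol=.1,fatol=.05,maxiter=120))
        if best is None or r.fun<best.fun: best=r
    return best.x,best.fun
E
python3 - <<'E'
from pots import *
ims={c:get_image(c) for c in("top","scene")}
for c,i in ims.items(): cv2.imwrite(f"pics/{c}2.png",i[:,:,::-1])
for k in "abc": print(k,seat[k],fit(ims,*seat[k],51,[60,90,120]))
for c in ims: print(c,[(round(d["score"],2),np.round(d["extent"])) for d in spot_in("pot_d_mid",c)])
for n,(x,y) in dict(e=(472,-190),d=(606,-200)).items():
    print(n,fit(ims,x,y)); 
print(T())
v=[]
for c,i in ims.items():
    p=proj(c,[540,-195,90]).astype(int); v.append(cv2.resize(i[p[1]-40:p[1]+40,p[0]-50:p[0]+50,::-1],(500,400),interpolation=cv2.INTER_CUBIC))
cv2.imwrite("pics/d2.png",cv2.resize(np.hstack(v),(800,320)))
E
```

```text
Traceback (most recent call last):
  File "pots.py", line 21, in fit
    r=minimize(cost,[x,y,a],method="Nelder-Mead",options=dict(initial_simplex=[[x,y,a],[x+8,y,a],[x,y+8,a],[x,y,a+12]],xatol=.1,fatol=.05,maxiter=120))
  File "pots.py", line 18, in cost
    def cost(v): return sum(np.abs(sil(c,v[0],v[1],v[2],z0,o,(36,36))-m).sum() for c,o,m in data)
                        ~~~^^^^^^^^^^^^^^^^^^^^^^^^^^^^^^^^^^^^^^^^^^^^^^^^^^^^^^^^^^^^^^^^^^^^^^
  File "pots.py", line 18, in <genexpr>
    def cost(v): return sum(np.abs(sil(c,v[0],v[1],v[2],z0,o,(36,36))-m).sum() for c,o,m in data)
                                   ~~~^^^^^^^^^^^^^^^^^^^^^^^^^^^^^^^
  File "pots.py", line 10, in sil
    q=np.float32([(proj(cam,p)-org+0.5)*S for p in P]); cv2.fillConvexPoly(m,cv2.convexHull(q).astype(np.int32),1)
                   ~~~~^^^^^^^
  File "vis.py", line 8, in proj
    c=get_calibration(cam); p=np.array(c["R"])@np.asarray(X,float)+c["t"]
ValueError: time passes only in moves, steps and waits
```

```bash
sed -i 's/^def ray/import functools\nget_calibration=functools.lru_cache(None)(get_calibration)\ndef ray/' vis.py
sed -i 's/2.fillConvex/2.fillConvex/' pots.py
cat >> pots.py <<'E'
def show(ims,x,y,name,z=90,w=50):
    v=[]
    for c,i in ims.items():
        p=proj(c,[x,y,z]).astype(int); v.append(cv2.resize(i[p[1]-w*4//5:p[1]+w*4//5,p[0]-w:p[0]+w,::-1],(400,320),interpolation=cv2.INTER_CUBIC))
    cv2.imwrite(name,np.hstack(v))
def snap(): return {c:get_image(c) for c in("top","scene")}
E
python3 - <<'E'
from pots import *
ims=snap()
for k in "abc": print(k,seat[k],fit(ims,*seat[k],51,[60,90,120]))
for c in ims: print(c,[(round(d["score"],2),np.round(d["extent"])) for d in spot_in("pot_d_mid",c)])
for n,(x,y) in dict(e=(472,-190),d=(606,-200)).items():
    print(n,fit(ims,x,y)); 
print(T())
show(ims,540,-195,"pics/d2.png")
E
```

```text
a [578.39541476  19.66728379] (array([577.11139357,  19.2684612 ,  86.74438322]), np.float64(253.796875))
b [585.84780822 124.40248242] (array([583.78643045, 122.41328171,  91.65228869]), np.float64(330.01873779296875))
c [593.30020167 229.13768105] (array([591.73405425, 226.21963115,  85.15986246]), np.float64(187.453125))
top [(0.73, array([309., 232.,  23.,  21.])), (0.18, array([248., 202.,  21.,  16.]))]
scene [(0.8, array([262., 259.,  19.,  37.]))]
e (array([ 474.49123259, -190.64098599,  105.16782486]), np.float64(79.71875))
d (array([ 608.61662421, -199.20235332,   -2.5369941 ]), np.float64(109.76250457763672))
24.1583
```

View pics/d2.png

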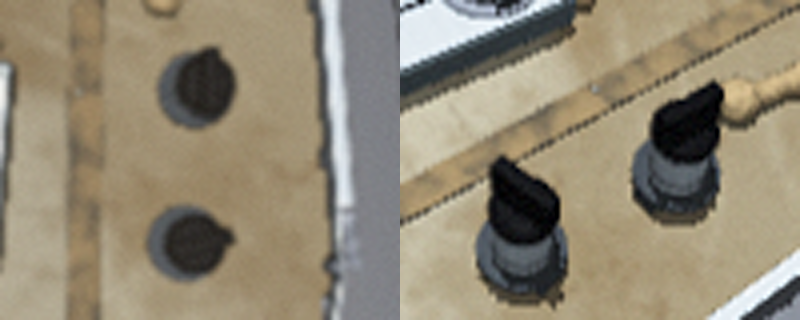

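```bash
cat >> h.py <<'E'
G=90; SQ=90
def w(): return round(float(get_obs()["grip_width"]),1)
def pick(xy,z0,jaw,lift=True):
    o=[180,0,jaw]
    grip(50); goto([*xy,z0+165],o); move_l([*xy,z0+G],o,120); grip(8,SQ); print("grip",w(),F().round(1))
    if lift: move_l([*xy,z0+G+90],o,150); print("lifted",w(),F().round(1))
def rack_in():
    o=[180,0,yawR]; m=lane(-78)
    goto([*m,14+G+80],o); print("over mouth",w(),F().round(1)); move_l([*m,14+G+9],o,120)
    z,f=down(m,14+G+9,14+G-6,5,1.0,yawR); print("set down z",z,round(f,1),w())
    z=z+0.5
    for x,s in ((-45,70),(0,50),(34.5,50)):
        move_l([*lane(x),z],o,s); print(" push",x,F().round(1),w(),(get_obs()["tcp_pos"][:2]-lane(x)).round(1))
    grip(34); move_l([*lane(34.5),z+60],o,120); print("t",T())
def look_rack(name):
    goto([420,60,300],[180,0,yawR])
    import pots; ims=pots.snap(); pots.show(ims,*lane(60),name,40,45); return ims
E
python3 - <<'E'
from h import *
pick([474.5,-190.6],0,15); rack_in(); look_rack("pics/r1.png"); print(T())
E
```

```text
grip 12.4 [-1.2 -0.1  5.6]
lifted 12.1 [-0.1  0.1 -2. ]
over mouth 12.6 [-0.1  0.3 -2.8]
set down z 104.0 7.9 12.3
 push -45 [ 1.5 -0.4  3.2] 12.4 [ 1.6 -0.5]
 push 0 [-4.  -0.7  8.8] 12.3 [-1.4 -0.3]
 push 34.5 [-3.3  0.3  7. ] 12.6 [-1.  -0.3]
t 35.2167
36.975
```

View pics/r1.png

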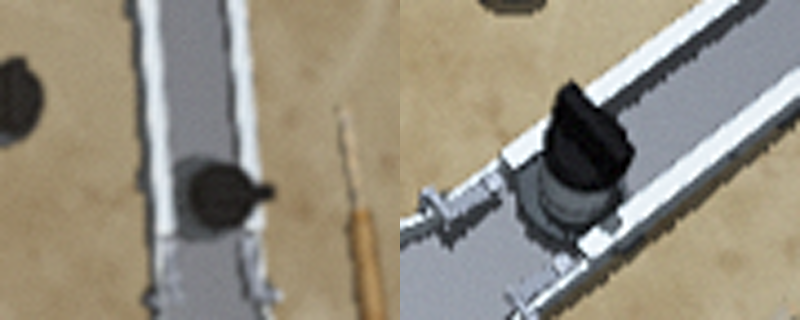

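The pot stands upright inside the lane (around (215,195) left and (575,165) right), with the catch arms down behind it. Next is the other loose pot, after measuring it again.

```bash
python3 - <<'E'
from h import *
import pots
ims=pots.snap(); v,c=pots.fit(ims,608.6,-199.2); print(v,c)
if c<140 and np.hypot(v[0]-608.6,v[1]+199.2)<25:
    jaw=(v[2]-90+110)%180-110
    pick(v[:2],0,jaw); rack_in(); ims=look_rack("pics/r2.png")
else: pots.show(ims,608,-199,"pics/r2.png")
E
```

```text
[ 608.69131625 -199.17390363  180.29835053] 96.89999389648438
grip 12.9 [1.1 1.3 3.4]
lifted 12.8 [ 0.1  0.2 -2.8]
over mouth 12.5 [-0.2 -0.2 -4.7]
set down z 104.0 9.3 12.6
 push -45 [-2.2 -0.8  5.9] 12.0 [ 1.  -0.6]
 push 0 [-3.1 -0.3  5.9] 12.4 [ 0.4 -0.6]
 push 34.5 [-2.7 -0.4  5.9] 12.8 [ 0.6 -0.5]
t 48.9083
```

View pics/r2.png

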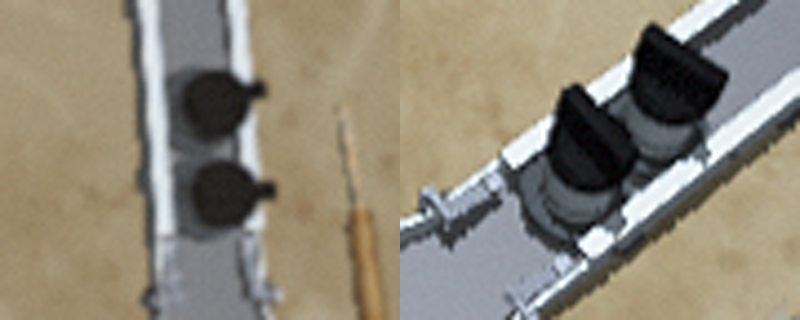

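Both loose pots are in line with the catch down. Next is mounted pot a.

```bash
cat >> h.py <<'E'
def unmount(xy):
    pick(xy,51,yawC,lift=False)
    for a in (15,30,45,60,75,86):
        goto([*xy,51+G],[180,0,yawC+a]); o=get_obs(); print(" turn",a,o["wrist_force"].round(1),"Mz",round(float(o["moment"][2]),2),w())
    move_l([*xy,51+G+8],None,40); print("lift8",F().round(1),w()); 
    move_l([*xy,51+G+85],None,120); print("up",F().round(1),w())
E
python3 - <<'E'
from h import *
unmount([577.7,19.6])
if w()>9 and F()[2]<-1:
    rack_in(); look_rack("pics/r3.png")
E
```

```text
grip 12.5 [0.8 0.3 3.8]
 turn 15 [-0.7  0.   4.7] Mz 0.08 12.5
 turn 30 [-0.9  1.3  4.8] Mz 0.04 12.4
 turn 45 [0.  1.  5.2] Mz 0.05 12.7
 turn 60 [-0.2  0.6  5.1] Mz 0.04 12.6
 turn 75 [0.6 0.9 5.8] Mz 0.07 12.6
 turn 86 [-0.4  1.   4.9] Mz 0.02 12.6
lift8 [ 0.2  0.7 -2.9] 12.6
up [ 0.5 -0.4 -2.6] 12.7
over mouth 12.5 [ 0.1  1.6 -2.5]
set down z 104.0 7.8 11.9
 push -45 [-2.4 -0.3  4.4] 12.7 [ 1.  -0.8]
 push 0 [-5.5 -0.6  7.4] 12.1 [-0.6 -0.6]
 push 34.5 [-4.9 -0.2  7.2] 12.5 [-0.2 -0.5]
t 64.1917
```

View pics/r3.png

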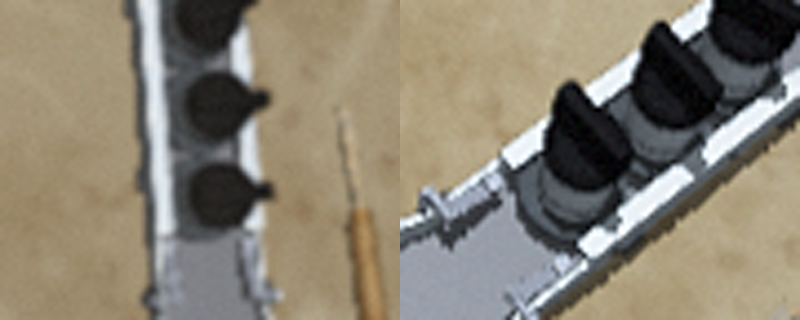

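Three pots are in line and upright. Next is pot b, and then pot c if the checks hold.

```bash
python3 - <<'E'
from h import *
unmount([585.0,123.6])
if w()>9 and F()[2]<-1:
    rack_in(); look_rack("pics/r4.png")
E
```

```text
grip 12.3 [0.1 0.3 4.3]
 turn 15 [-0.4 -0.3  4.6] Mz 0.05 12.7
 turn 30 [0.1 0.7 5.8] Mz 0.05 12.3
 turn 45 [-0.4  1.2  5.5] Mz 0.03 12.1
 turn 60 [-0.5  0.5  4.8] Mz 0.04 12.7
 turn 75 [-0.6  0.2  5.4] Mz 0.13 12.6
 turn 86 [-0.6  0.5  5.3] Mz 0.04 12.5
lift8 [ 1.  -0.4 -1.7] 12.6
up [ 0.  -0.2 -4.4] 12.7
over mouth 12.1 [-0.2  0.6 -2.6]
set down z 104.0 10.0 12.6
 push -45 [-1.3 -0.5  5. ] 12.5 [ 1.  -0.8]
 push 0 [-6.6 -0.1  8.7] 12.7 [-1.2 -0.7]
 push 34.5 [-4.2 -1.   7.8] 12.8 [-0.7 -0.6]
t 79.85
```

View pics/r4.png

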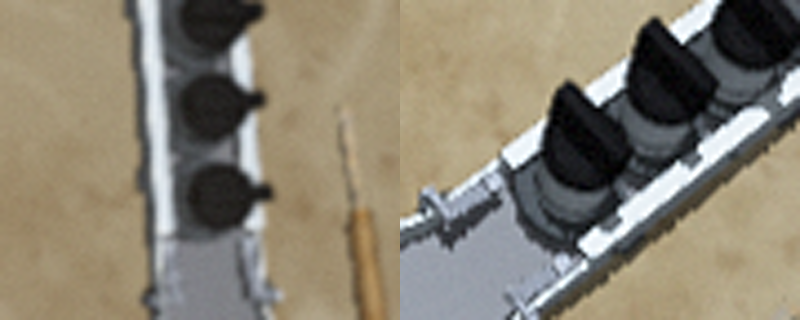

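Pot b is in and upright, with the catch down. Pot c is the last one.

```bash
python3 - <<'E'
from h import *
unmount([592.5,228.0])
if w()>9 and F()[2]<-1:
    rack_in(); ims=look_rack("pics/r5.png")
    import pots; pots.show(ims,540,0,"pics/all5.png",50,200); print(T())
E
```

```text
grip 12.7 [-0.6 -0.1  4.3]
 turn 15 [ 0.2 -0.4  5.8] Mz 0.06 12.3
 turn 30 [0.  0.2 6.1] Mz 0.07 12.7
 turn 45 [ 0.8 -0.2  4.5] Mz 0.13 12.5
 turn 60 [-0.5  1.1  4.5] Mz 0.06 12.3
 turn 75 [1.  0.6 5.5] Mz 0.06 12.0
 turn 86 [ 0.6 -0.4  5.9] Mz 0.06 12.6
lift8 [ 0.4  0.8 -1.8] 12.5
up [ 0.1  0.8 -3.4] 13.1
over mouth 12.7 [-0.9  0.6 -2.4]
set down z 104.0 7.8 12.3
 push -45 [-1.1 -0.5  5.9] 12.5 [ 1.1 -0.8]
 push 0 [-8.7 -0.6  9.9] 12.6 [-1.8 -0.8]
 push 34.5 [-6.7 -0.6 10.4] 12.3 [-1.3 -0.7]
t 96.0417
97.8
```

View pics/r5.png

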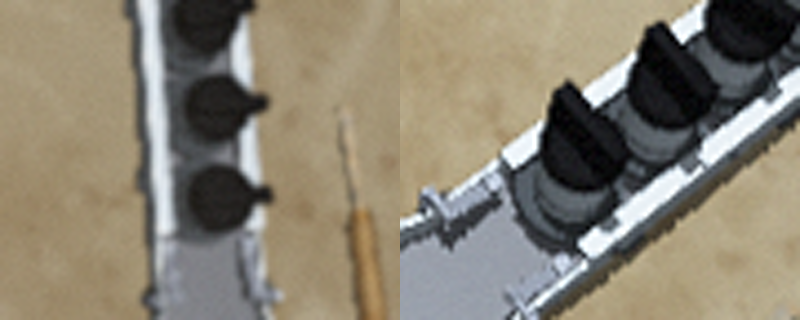

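View pics/all5.png

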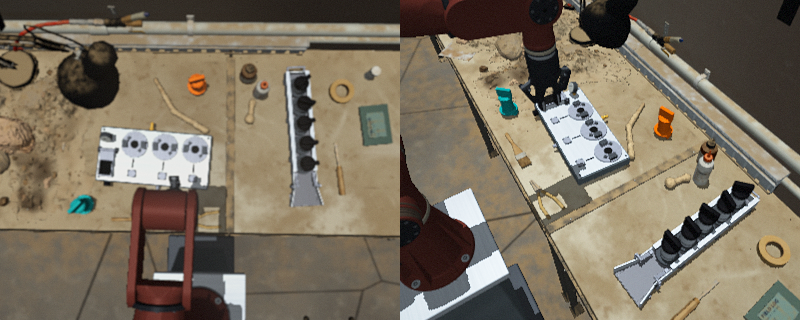

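All seats are empty and five pots stand upright in the lane; the bystanders and look-alikes look unmoved. One last number check: the catch against its rest picture from the start.

```bash
python3 - <<'E'
from pots import *
ims=snap(); print(fit(ims,*lane(34),14,[80,94,110]),"expected",lane(34))
v=[]
for c,i in ims.items():
    a=cv2.imread(f"pics/{c}0.png"); b=i[:,:,::-1]
    p=proj(c,[*lane(-15),35]).astype(int); sl=np.s_[p[1]-20:p[1]+20,p[0]-25:p[0]+25]
    v.append(np.vstack([cv2.resize(q[sl],(400,300),interpolation=cv2.INTER_CUBIC) for q in (a,b)]))
cv2.imwrite("pics/catch.png",np.hstack(v))
E
```

```text
(array([ 535.32808873, -353.28277163,   95.99283174]), np.float64(388.2125244140625)) expected [ 536.91717771 -355.52827989]
```

View pics/catch.png

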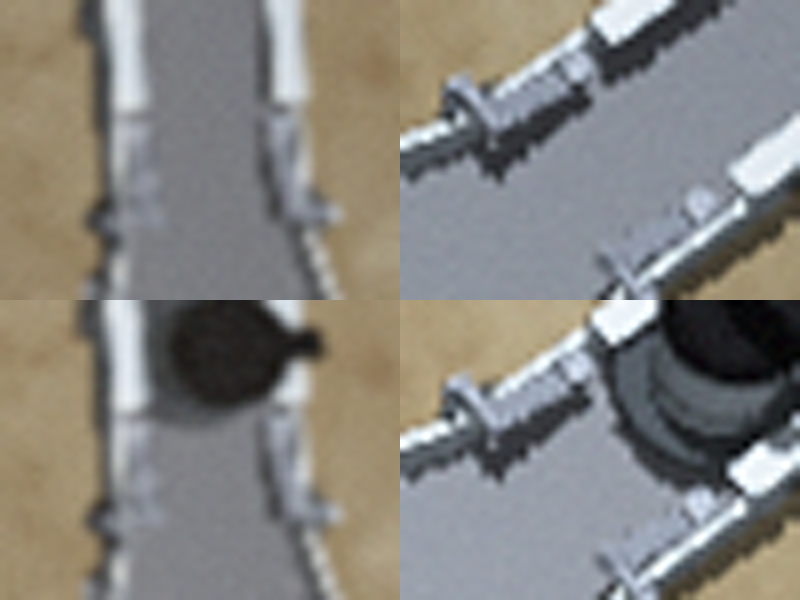

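The catch arms look the same as in the empty rack at the start (upper row), so the catch is down behind the last pot.

```bash
python3 -c "
from station import *
print(get_obs()['wrist_force'],get_obs()['t']); sign_off()"
```

```text
[0.30442962 0.0713001  0.69372091] 97.9
the job is handed in; nothing more can be done
```

The blaster is shut down and all five pots are upright in the queue rack with the catch dropped behind the last one. I handed the job in at 97.9 s.

- **Bleed and buttons:** I pressed the pedal until the force rose to 17 N, well past the 7 N its stop needs, and held it there for 1.5 s. I then pressed all three release buttons in to about 13.6 mm.
- **Pots:** The two loose pots went into the rack first. I then turned pots a, b and c 86° anticlockwise, lifted them off and slid each one in.
- **Last checks:**
  - All three seats are empty, and five pots stand in line.
  - The catch arms look the same as in the starting picture of the empty rack.
  - By eye the bones, chisel and look-alikes are where they were. I never identified the air pen, because the detector did not find it, so I can't confirm it stayed put.
- **One weak check:** The camera fit of the last pot was poor because its neighbour confuses it. It still came within 3 mm of the planned place.
- **Disturbances:** I noticed no grip slackening and no knocked pot during the run.

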